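Load a denture flask into the bench press and clamp it down

TASK

Slide the brass denture flask along the bench into the corner of the blue bench press, its long side flush against the back fence and its end flush against the side stop. Then swing the red-tipped lever down over it and press until its spring foot is squeezed fully home on the flask, firmly but without forcing it (the plaster inside cracks), and let go so that it stays clamped. Leave the plaster cast, the jar and the mug where they stand.

Things in the scene. Friction and masses are not known exactly. Their poses are not given: they have to be found in the camera images.
- flask: Closed brass block, 88 (its x) by 110 (its y) by 60 mm high, 0.5 to 1 kg, too wide to grasp; it stands on the bench at the open left end of the press and slides on the bench. Origin: centre of its underside, z up. Turned by half a turn it is the same.
- home (a point): Point on the bench (on a flat steel sheet with no step) under the press foot: where the flask's origin is when the flask is home, its x and y along this frame's. Axes: x towards the press column, y to the left along the back fence, z up. The blue column with the lever hinge behind it is 60 mm wide, from x = 70 to 130 mm, up to 125 mm high.
- fence (a point): Middle of the foot of the back fence's front face: an aluminium bar 275 mm long (along y), 20 mm thick, 25 mm high. This face is at x = +44 mm of home and runs from y = -70 to +205 mm. Axes as home's.
- stop (a point): Middle of the foot of the side stop's left face: an aluminium bar 74 mm long (along x), 20 mm thick, 25 mm high. This face is at y = -55 mm of home and runs from x = -30 to +44 mm. Axes as home's.
- lever: Steel lever, 18 mm wide, 16 mm thick. Origin on its hinge axis, at x = 100, z = 105 mm of home; it runs along its own -x. Level, its axes are home's; raised, it is turned about +y. It starts 1.25 to 1.5 rad up (nearly upright) and goes from 1.55 to -0.2. The stiff hinge (1.4 N m of friction) keeps it where it is left.
- foot_mount (a point): Point in the lever's underside, 100 mm from the hinge, below which the black rubber foot (ball 28 mm across) hangs on a spring: 8 mm travel, 3 N at first, 9 N fully squeezed, then solid. Its screw is set differently every time: with the flask home the foot first touches it 0 to 0.08 rad above level and is squeezed home 0.08 rad lower, so feel for the end. Axes as the lever's.
- lever_grip (a point): Middle of the upper face of the red grip at the lever's end (45 mm long, 26 mm wide, 24 mm thick), 192.5 mm from the hinge axis along the lever's -x and 12 mm above its centre line; axes as the lever's.
- cast: Bystander: plaster dental cast, 55 x 60 x 28 mm, origin under its centre.
- jar: Bystander: small white-capped jar, 48 mm across, 50 mm high, origin under its centre; it stands behind the back fence.
- mug: Bystander: white mug, 80 mm across, 75 mm high, origin under its centre.
Not all that is in view belongs to the job. Several things have the shape of the flask; the one meant has the colours described above.

How it is judged (in metres and radians):
On the way, in this order (a step that is already met when the one before it is completed fails the run):
1. the flask is home in the corner of the press, lever not yet clamped on it (x of flask in the frame of home between -0.005 and 0.005 m and y of flask in the frame of home between -0.005 and 0.005 m and angle between the x axis of flask and the x axis of home, either way round below 0.06 rad and height (world z) of flask below 0.005 m and angle between flask's own z axis and vertical below 0.05 rad and contact force between lever and flask below 0.5 N), for 0.2 s.
2. the lever's foot is squeezed home on the flask (contact force between lever and flask above 7.5 N), for 0.2 s.
At the end, for the whole second after the job is handed in: The flask stands flat within 5 mm of home in x and y and square to the fence within 0.06 rad, at rest, and the released lever stays down, its foot still pressing on the flask with more than 7.5 N (spring at least about three quarters squeezed) (x of flask in the frame of home between -0.005 and 0.005 m and y of flask in the frame of home between -0.005 and 0.005 m and angle between the x axis of flask and the x axis of home, either way round below 0.06 rad and height (world z) of flask below 0.005 m and angle between flask's own z axis and vertical below 0.05 rad and contact force between lever and flask above 7.5 N and linear speed of flask below 0.01 m/s and angular speed of lever below 0.05 rad/s); the robot touches nothing.
It fails at once if the lever is forced: more than 60 N on the flask (contact force between lever and flask above 60 N).
It fails at once if the cast is pushed more than 20 mm or tipped (distance of cast from where it was at the start of the episode above 0.02 m or angle between cast's own z axis and vertical above 0.4 rad).
It fails at once if the jar is pushed more than 20 mm or tipped (distance of jar from where it was at the start of the episode above 0.02 m or angle between jar's own z axis and vertical above 0.4 rad).
It fails at once if the mug is pushed more than 20 mm or tipped (distance of mug from where it was at the start of the episode above 0.02 m or angle between mug's own z axis and vertical above 0.4 rad).
It also fails if it takes over 72 s, if anything falls off the work surface, if the arm or the gripper's body presses on something with over 40 N, if the wrist force passes 120 N, or if a joint passes its speed limit or range.

ROBOT

A 6-joint arm with a two-finger parallel gripper is mounted at the origin on the work surface. World frame = base frame: x ahead of the robot, y to its left, z up, the work surface at z = 0. Lengths are in mm, angles in rad, forces in N, time in s.
With the tool pointing down it reaches from about 150 to 775 mm from the base axis. Payload 6.1 kg.
Tool frame: the origin (TCP) lies between the finger pads; the fingertips stand 22 mm ahead of it and the grasp point (between the pads) lies 3 mm ahead of it; z points along the fingers, y is the line along which they close (so a half turn about z gives the same grasp; the last joint's range is limited). The gripper opens to 85 mm and grips with 20 to 120 N. Pads are 22 mm wide; open, the fingers measure 114 mm over their backs; the gripper's body (76 mm by 85 mm) begins 54 mm behind the grasp point. The pads swing forward as they close: fully open they stand 13 mm farther back than shut.
Start: joints at [1.272, 0.126, -0.04, 1.405, 0, 1.571], TCP at [154.54, 501.723, 253.295] pointing down, gripper open.
Joint ranges: [-2.72, 2.72], [-0.95, 1.95], [-1.27, 1.35], [-1.78, 2.02], [-1.46, 1.47], [-3.14, 3.14]. Speed limits (rad/s): [2.39, 2.39, 3.01, 3.14, 3.14, 3.14].

INTERFACE

Orientations are given as [roll, pitch, yaw] about the fixed x, y, z axes, in that order (R = Rz(yaw) Ry(pitch) Rx(roll)).
In Python, from station import * gives the robot as it stands.
- The arm moves only by the tool arm_command, never from a script. Its argument "motion" is a list of rows, each an object of numbers: "x", "y", "z": the shift along the tool's x, y, z scaled (see below); "ax", "ay", "az": the turn, a rotation vector about the tool's x, y, z scaled (see below); "gripper": the opening, from 0 (shut) to 1 (fully open). In form: [{"x": .., "y": .., "z": .., "ax": .., "ay": .., "az": .., "gripper": ..}, ...]. A call has exactly 8 rows; each row shifts and turns the commanded pose from where the row before left it, along the tool's axes as they then stand; what a row does not reach is not made up. The controller multiplies each number of a shift by 0.05 m and each number of a turn by 0.08 rad. A row lasts 1/8 s, in which the tool goes at most 62.5 mm and 10.7 degrees, less where a joint would pass 70% of its speed; a pose out of reach is approached as far as the arm can. A call with a number of a shift or a turn outside -1 to 1 is refused whole. A call with a gripper value outside its range is refused whole. The fingers move at their own pace and stop on an object; the grip force is fixed at half the most. Time passes only in rows, so rows that do not move let the fingers close, or fill a call up. It gives the time, the measured TCP pose, the force, the opening and the grip force at its end, in the units of the state.
- get_obs(): the state, without advancing time (a new reading comes with each control period).
- camera(name): name is "scene" or "top"; returns a dict with "pixels" (480x640x3 uint8, red, green, blue), "mtx" (3x3 intrinsics, pixels), "extrinsics" (4x4, takes a point from camera to world coordinates). Camera axes: x right, y down, z forward; pixel columns grow to the right and rows downward; lengths in mm; the calibration is good to about 2 mm. A picture is of the moment at which its call begins. There is no depth.
- finish_job(): hands the job in; it is judged then, once.
The state is a dict: "time": time; "q": joint angles; "qd": joint speeds; "joint_efforts": joint torques, N m; "tcp_pos": TCP position; "ee_rot": TCP orientation; "wrist_force": force on the tool from outside, world axes, zero at the start; "moment": the same for the moment, N m; "opening": finger opening in mm; "gripper_force": force on a finger pad.
Only numpy, scipy, OpenCV 4.12 (cv2) and the standard library are available. Lean on these libraries where they do the work, as an engineer would, in place of code of your own. Each camera call takes 0.05 s, during which the arm holds its last target. There are 200 camera calls.

## Working session

There is one attempt and no reset: what is moved stays moved. The work goes in short steps, Python scripts to look and compute and a tool call to move; the robot and the scene stay as the last step left them, time stands still between calls to the robot, and variables do not carry over. Pictures are saved under pics/ and viewed, at most 10 in all, crops included, and the job is handed in when it is done.

Besides the shell and the picture viewer there is one more tool, called as name(argument=value, ...), one argument or row to a line, values as JSON. arm_command: Moves the arm, as the interface text tells. Its arguments: {"type":"object","properties":{"motion":{"type":"array","items":{"type":"object","properties":{"x":{"type":"number"},"y":{"type":"number"},"z":{"type":"number"},"ax":{"type":"number"},"ay":{"type":"number"},"az":{"type":"number"},"gripper":{"type":"number"}}}}},"required":["motion"]}

```bash
mkdir -p pics; ls
python3 - <<'E'
from station import *
import cv2,numpy as np
np.set_printoptions(precision=3,suppress=True)
o=get_obs();print(o)
for n in("scene","top"):
    c=camera(n);cv2.imwrite(f"pics/{n}0.png",c["pixels"][:,:,::-1]);print(c["mtx"],c["extrinsics"])
E
```

```text
pics
{'time': 0.0, 'q': array([ 1.272,  0.126, -0.041,  1.405,  0.   ,  1.571]), 'qd': array([ 0.001, -0.   ,  0.001, -0.001,  0.002,  0.003]), 'joint_efforts': array([  0.001, -43.592,  35.292,   0.017,   0.   ,   0.   ]), 'tcp_pos': array([154.418, 501.388, 252.535]), 'ee_rot': array([-3.14 , -0.   ,  2.843]), 'wrist_force': array([-1.204,  0.132, -0.118]), 'moment': array([ 0.01 ,  0.02 , -0.026]), 'gripper_force': 0.0, 'opening': 85.27973284428676}
[[472.259   0.    322.202]
 [  0.    472.259 238.954]
 [  0.      0.      1.   ]] [[  -0.745    0.347   -0.57  1052.292]
 [   0.667    0.37    -0.647  506.621]
 [  -0.014   -0.862   -0.508  550.852]
 [   0.       0.       0.       1.   ]]
[[502.352   0.    313.678]
 [  0.    502.352 236.292]
 [  0.      0.      1.   ]] [[  -0.005   -0.994    0.105  467.105]
 [  -1.       0.008    0.025  -48.561]
 [  -0.026   -0.105   -0.994 1146.561]
 [   0.       0.       0.       1.   ]]
```

View pics/scene0.png

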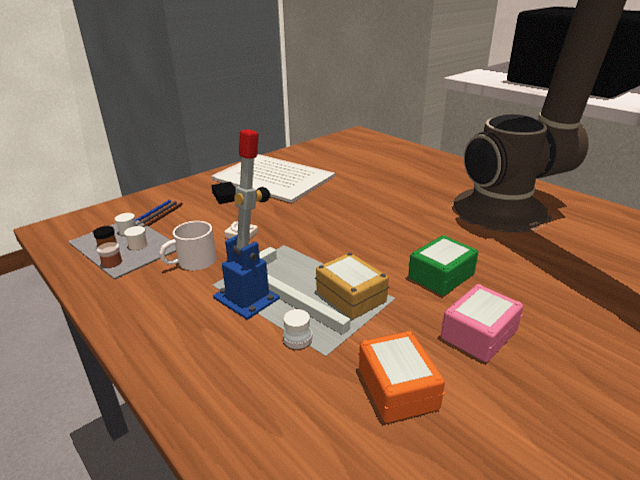

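View pics/top0.png

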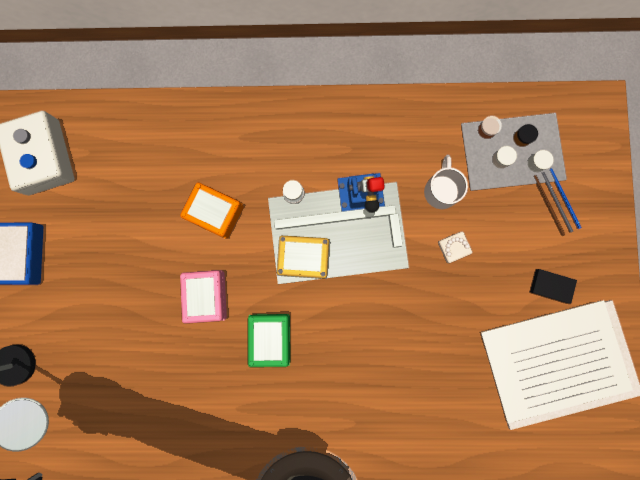

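Candidates shaped like the flask, with pixels in the top and scene views:
- Brass/yellow: top (303,257), scene (352,283)
- Orange: top (211,210), scene (400,375)
- Pink: top (202,297), scene (482,320)
- Green: top (269,341), scene (443,264)

I choose the brass one, which stands on the steel sheet at the open left end of the press. The red-tipped lever is at top (376,185) and scene (248,143). The mug, jar and cast are at top (446,187), (293,190) and (455,247). Next is a close crop to check the choice.

Run:
```python
import cv2
a=cv2.imread("pics/top0.png")[165:290,260:420]
cv2.imwrite("pics/crop_top.png",cv2.resize(a,None,fx=4.8,fy=4.8,interpolation=cv2.INTER_CUBIC))
a=cv2.imread("pics/scene0.png")[215:355,205:405]
cv2.imwrite("pics/crop_scene.png",cv2.resize(a,None,fx=4,fy=4,interpolation=cv2.INTER_CUBIC))
```

```text
(no output)
```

View pics/crop_top.png

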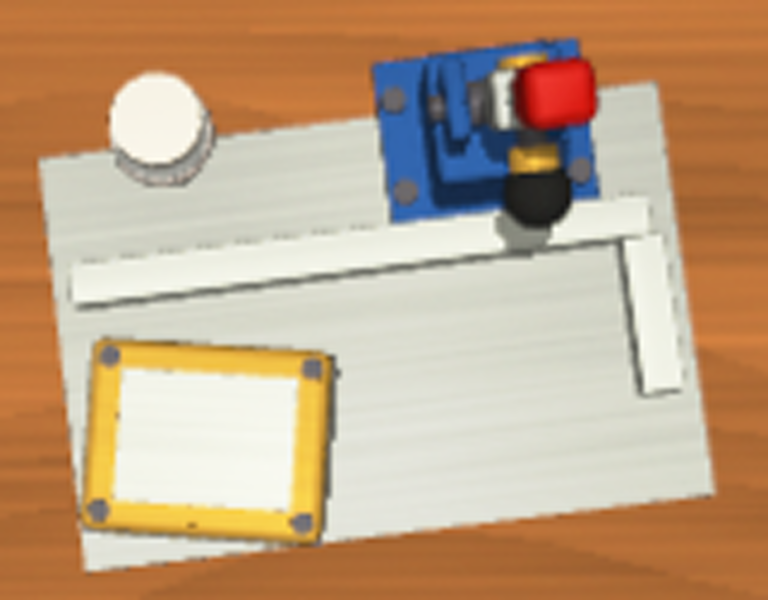

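View pics/crop_scene.png

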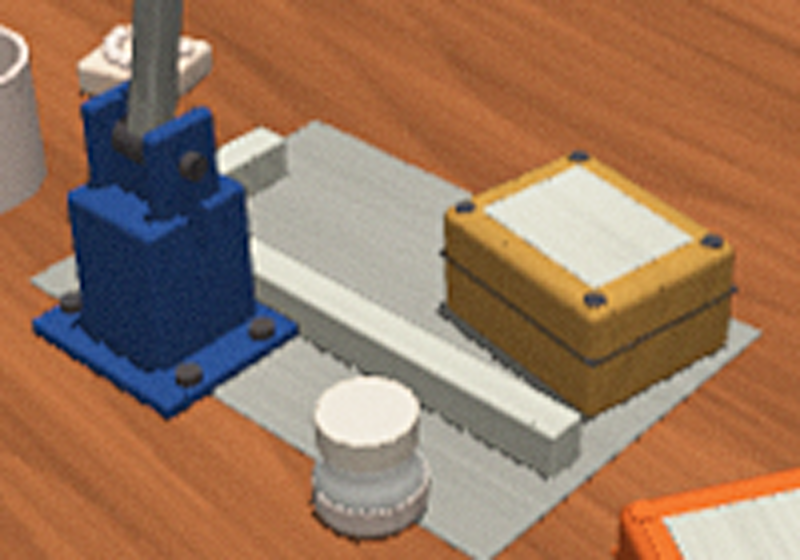

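The crop confirms the choice: a brass flask with dark corner bolts, at crop (210,440), standing at the open left end with the fence behind it and the stop at the right (crop 655,315). The lever is upright with its black foot at crop (540,195). I'll triangulate the points next.

```bash
cat > h.py <<'E'
from station import *
import cv2,numpy as np
np.set_printoptions(precision=3,suppress=True)
def ray(c,p):
    E=c["extrinsics"];d=E[:3,:3]@np.linalg.solve(c["mtx"],[p[0],p[1],1]);return E[:3,3],d/np.linalg.norm(d)
def plane(c,p,z):
    o,d=ray(c,p);return o+d*(z-o[2])/d[2]
def tri(c1,p1,c2,p2):
    A=0;b=0;R=[ray(c1,p1),ray(c2,p2)]
    for o,d in R: M=np.eye(3)-np.outer(d,d);A=A+M;b=b+M@o
    X=np.linalg.solve(A,b);return X,max(np.linalg.norm((np.eye(3)-np.outer(d,d))@(X-o)) for o,d in R)
E
python3 - <<'E'
from h import *
T=camera("top");S=camera("scene")
t=lambda x,y:(260+(x+.5)/4.8-.5,165+(y+.5)/4.8-.5)
s=lambda x,y:(205+(x+.5)/4-.5,215+(y+.5)/4-.5)
for n,a,b in [("bolt++",(109,355),(595,300)),("bolt-+",(97,510),(712,241)),("bolt+-",(312,369),(464,207)),("bolt--",(302,522),(579,157)),
 ("fenceFL",(75,303),(580,415)),("fenceBL",(72,265),(545,445)),("jar",(157,118),(367,407))]:
    print(n,*tri(T,t(*a),S,s(*b)))
print("flask corners z60",[plane(T,t(*p),60)[:2] for p in [(97,340),(333,355),(318,543),(82,527)]])
print("fence front z25",[plane(T,t(*p),25)[:2] for p in [(75,304),(622,241)]])
print("stop left z25",[plane(T,t(*p),25)[:2] for p in [(625,238),(643,393)]])
# refine lines: fence front edge by gradient
g=cv2.cvtColor(T["pixels"],cv2.COLOR_RGB2GRAY).astype(float)
red=T["pixels"].astype(int);m=((red[...,0]>150)&(red[...,1]<60)&(red[...,2]<60));m[:, :350]=0;m[:,:][215:]=0
ys,xs=np.nonzero(m);print("red top",xs.mean(),ys.mean())
r=S["pixels"].astype(int);m2=(r[...,0]>110)&(r[...,1]<50)&(r[...,2]<50);m2[:, :200]=0;m2[:,300:]=0
y2,x2=np.nonzero(m2);print("red scene",x2.mean(),y2.mean(),y2.min(),y2.max());print(tri(T,(xs.mean(),ys.mean()),S,(x2.mean(),y2.mean())))
# bystanders
for n,p,z in[("mug",(446,187),75),("cast",(455,247),28)]:print(n,plane(T,p,z))
E
```

```text
bolt++ [577.566  47.121  60.279] 0.0426169147332327
bolt-+ [507.578  52.201  60.612] 0.2450383091586837
bolt+- [570.745 -45.152  60.227] 0.31850206095987355
bolt-- [501.388 -39.833  60.284] 0.12009023944191358
fenceFL [605.66   66.588  24.319] 0.4037491236147791
fenceBL [625.303  67.546  19.743] 0.9771221385875445
jar [688.267  26.057  50.703] 0.3150095013820548
flask corners z60 [array([584.514,  52.584]), array([576.827, -54.484]), array([492.027, -47.034]), array([499.834,  59.2  ])]
fence front z25 [array([605.383,  66.227]), array([ 632.94 , -190.363])]
stop left z25 [array([ 634.346, -191.792]), array([ 561.473, -198.594])]
red top 376.41379310344826 183.80459770114942
red scene 246.73595505617976 141.7865168539326 130 157
(array([ 647.228, -135.698,  296.482]), np.float64(0.6084157775293411))
mug [ 684.927 -307.207   75.   ]
cast [ 559.051 -333.961   28.   ]
```

arm_command(
  motion=[
    {"az": -1, "gripper": 0.5},
    {"az": -1, "gripper": 0.5},
    {"az": -1, "gripper": 0.5},
    {"az": -1, "gripper": 0.5},
    {"az": -1, "gripper": 0.5},
    {"x": -0.45, "y": -1, "gripper": 0.5},
    {"x": -0.45, "y": -1, "gripper": 0.5},
    {"x": -0.45, "y": -1, "gripper": 0.5},
  ],
)

```text
$.motion[0]: bad value
```

```bash
cat >> h.py <<'E'
H=np.array([583.2,-142.0]);YAW=0.105
XH=np.array([np.cos(YAW),np.sin(YAW)]);YH=np.array([-XH[1],XH[0]])
def hm(p): d=np.asarray(p)[:2]-H;return np.array([d@XH,d@YH])
def st():
    o=get_obs();print(o["time"],"home xy",hm(o["tcp_pos"]),"z",o["tcp_pos"][2],"rot",o["ee_rot"],"q",o["q"],"F",o["wrist_force"],"op",o["opening"])
E
python3 -c "from h import *;st()"
```

```text
0.2 home xy [-358.918  684.903] z 252.8279971792331 rot [-3.141  0.     2.843] q [ 1.272  0.126 -0.04   1.405 -0.     1.571] F [ 0.308  0.45  -0.199] op 85.82046091508373
```

arm_command(
  motion=[
    {"x": 0, "y": 0, "z": 0, "ax": 0, "ay": 0, "az": -1, "gripper": 0.5},
    {"x": 0, "y": 0, "z": 0, "ax": 0, "ay": 0, "az": -1, "gripper": 0.5},
    {"x": 0, "y": 0, "z": 0, "ax": 0, "ay": 0, "az": -1, "gripper": 0.5},
    {"x": 0, "y": 0, "z": 0, "ax": 0, "ay": 0, "az": -1, "gripper": 0.5},
    {"x": 0, "y": 0, "z": 0, "ax": 0, "ay": 0, "az": -1, "gripper": 0.5},
    {"x": -0.45, "y": -1, "z": 0, "ax": 0, "ay": 0, "az": 0, "gripper": 0.5},
    {"x": -0.45, "y": -1, "z": 0, "ax": 0, "ay": 0, "az": 0, "gripper": 0.5},
    {"x": -0.45, "y": -1, "z": 0, "ax": 0, "ay": 0, "az": 0, "gripper": 0.5},
  ],
)

```text
time: 1.2
tcp_pos: [237.3, 357.9, 253.1]
ee_rot: [-3.141, 0.0, -3.039]
wrist_force: [2.4, -0.4, 0.4]
opening: 42.9
gripper_force: 0.0
```

```bash
python3 -c "from h import *;st()"
```

```text
1.2 home xy [-291.638  533.39 ] z 253.05768734121486 rot [-3.141  0.    -3.039] q [ 0.985 -0.054 -0.228  1.398 -0.     0.883] F [ 2.416 -0.373  0.382] op 42.89971409566906
```

arm_command(
  motion=[
    {"x": -0.43, "y": -0.96, "z": 0, "ax": 0, "ay": 0, "az": 0, "gripper": 0.5},
    {"x": -0.43, "y": -0.96, "z": 0, "ax": 0, "ay": 0, "az": 0, "gripper": 0.5},
    {"x": -0.43, "y": -0.96, "z": 0, "ax": 0, "ay": 0, "az": 0, "gripper": 0.5},
    {"x": -0.43, "y": -0.96, "z": 0, "ax": 0, "ay": 0, "az": 0, "gripper": 0.5},
    {"x": -0.43, "y": -0.96, "z": 0, "ax": 0, "ay": 0, "az": 0, "gripper": 0.5},
    {"x": -0.43, "y": -0.96, "z": 0, "ax": 0, "ay": 0, "az": 0, "gripper": 0.5},
    {"x": -0.43, "y": -0.96, "z": 0, "ax": 0, "ay": 0, "az": 0, "gripper": 0.5},
    {"x": -0.43, "y": -0.96, "z": 0, "ax": 0, "ay": 0, "az": 0, "gripper": 0.5},
  ],
)

```text
time: 2.2
tcp_pos: [447.3, -7.1, 253.3]
ee_rot: [3.141, 0.0, -3.041]
wrist_force: [0.5, 0.4, 0.4]
opening: 43.0
gripper_force: 0.0
```

```bash
python3 -c "from h import *;st()"
```

```text
2.2 home xy [-121.011  148.42 ] z 253.3081708269401 rot [ 3.141  0.    -3.041] q [-0.016 -0.021 -0.195  1.396  0.    -0.117] F [0.546 0.383 0.392] op 43.032932372100156
```

arm_command(
  motion=[
    {"x": 0, "y": 0, "z": 0.86, "ax": 0, "ay": 0, "az": 0, "gripper": 0.5},
    {"x": 0, "y": 0, "z": 0.86, "ax": 0, "ay": 0, "az": 0, "gripper": 0.5},
    {"x": 0, "y": 0, "z": 0.86, "ax": 0, "ay": 0, "az": 0, "gripper": 0.5},
    {"x": 0, "y": 0, "z": 0.86, "ax": 0, "ay": 0, "az": 0, "gripper": 0.5},
    {"x": 0, "y": 0, "z": 0.86, "ax": 0, "ay": 0, "az": 0, "gripper": 0.5},
    {"x": -0.2, "y": 0, "z": 0, "ax": 0, "ay": 0, "az": 0, "gripper": 0.5},
    {"x": -0.2, "y": 0, "z": 0, "ax": 0, "ay": 0, "az": 0, "gripper": 0.5},
    {"x": -0.2, "y": 0, "z": 0, "ax": 0, "ay": 0, "az": 0, "gripper": 0.5},
  ],
)

```text
time: 3.2
tcp_pos: [478.7, -2.4, 40.3]
ee_rot: [-3.141, 0.003, -3.041]
wrist_force: [-4.1, -1.4, 2.9]
opening: 42.9
gripper_force: 0.0
```

arm_command(
  motion=[
    {"x": -0.08, "y": 0, "z": 0, "ax": 0, "ay": 0, "az": 0, "gripper": 0.5},
    {"x": -0.08, "y": 0, "z": 0, "ax": 0, "ay": 0, "az": 0, "gripper": 0.5},
    {"x": -0.08, "y": 0, "z": 0, "ax": 0, "ay": 0, "az": 0, "gripper": 0.5},
    {"x": -0.08, "y": 0, "z": 0, "ax": 0, "ay": 0, "az": 0, "gripper": 0.5},
    {"x": -0.08, "y": 0, "z": 0, "ax": 0, "ay": 0, "az": 0, "gripper": 0.5},
    {"x": -0.08, "y": 0, "z": 0, "ax": 0, "ay": 0, "az": 0, "gripper": 0.5},
    {"x": -0.08, "y": 0, "z": 0, "ax": 0, "ay": 0, "az": 0, "gripper": 0.5},
    {"x": 0, "y": 0, "z": 0, "ax": 0, "ay": 0, "az": 0, "gripper": 0.5},
  ],
)

```text
time: 4.2
tcp_pos: [505.2, 0.7, 38.4]
ee_rot: [3.141, 0.001, -3.04]
wrist_force: [-1.5, 0.4, -0.1]
opening: 42.6
gripper_force: 0.0
```

```bash
python3 -c "from h import *;st()
c=camera('top');cv2.imwrite('pics/top1.png',c['pixels'][:,:,::-1])"
```

```text
4.2 home xy [-62.569 150.045] z 38.380467707477614 rot [ 3.141  0.001 -3.04 ] q [ 0.001  0.181 -0.461  0.928  0.    -0.1  ] F [-1.504  0.432 -0.15 ] op 42.60723814634012
```

arm_command(
  motion=[
    {"x": -0.04, "y": 0, "z": 0, "ax": 0, "ay": 0, "az": 0, "gripper": 0.5},
    {"x": -0.04, "y": 0, "z": 0, "ax": 0, "ay": 0, "az": 0, "gripper": 0.5},
    {"x": -0.02, "y": 0, "z": 0, "ax": 0, "ay": 0, "az": 0, "gripper": 0.5},
    {"x": -0.02, "y": 0, "z": 0, "ax": 0, "ay": 0, "az": 0, "gripper": 0.5},
    {"x": -0.02, "y": 0, "z": 0, "ax": 0, "ay": 0, "az": 0, "gripper": 0.5},
    {"x": -0.02, "y": 0, "z": 0, "ax": 0, "ay": 0, "az": 0, "gripper": 0.5},
    {"x": 0, "y": 0, "z": 0, "ax": 0, "ay": 0, "az": 0, "gripper": 0.5},
    {"x": 0, "y": 0, "z": 0, "ax": 0, "ay": 0, "az": 0, "gripper": 0.5},
  ],
)

```text
time: 5.25
tcp_pos: [509.7, 0.9, 38.0]
ee_rot: [-3.141, -0.005, -3.04]
wrist_force: [-13.9, -2.0, 9.3]
opening: 42.7
gripper_force: 0.0
```

```bash
python3 -c "from h import *;st()
c=camera('scene');cv2.imwrite('pics/scene1.png',cv2.resize(c['pixels'][180:390,150:430,::-1],None,fx=2.8,fy=2.8))"
```

```text
5.25 home xy [-58.16  149.848] z 37.95015904797732 rot [-3.141 -0.005 -3.04 ] q [ 0.002  0.193 -0.446  0.937 -0.001 -0.099] F [-13.906  -2.031   9.287] op 42.66927561777433
```

View pics/scene1.png

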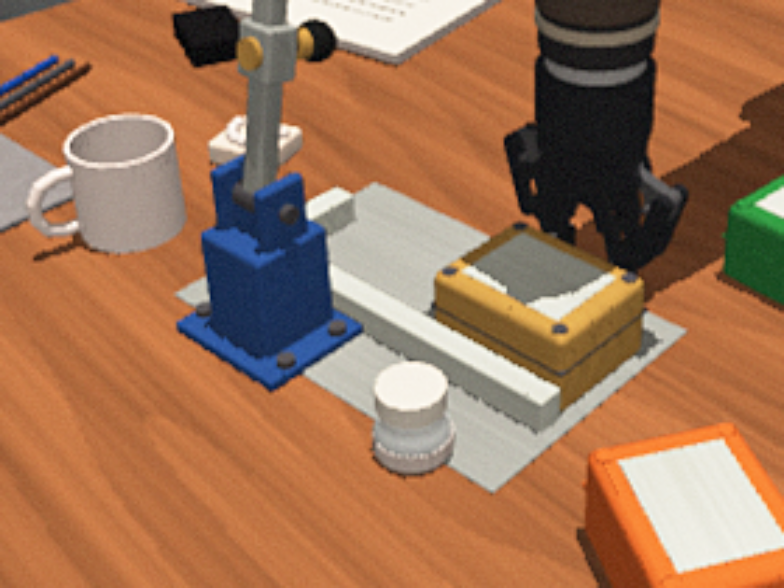

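arm_command(
  motion=[
    {"x": 0.3, "y": 0, "z": 0, "ax": 0, "ay": 0, "az": 0, "gripper": 0.5},
    {"x": 0.3, "y": 0, "z": 0, "ax": 0, "ay": 0, "az": 0, "gripper": 0.5},
    {"x": 0, "y": 0, "z": -0.8, "ax": 0, "ay": 0, "az": 1, "gripper": 0.5},
    {"x": 0, "y": 0, "z": -0.8, "ax": 0, "ay": 0, "az": 1, "gripper": 0.5},
    {"x": 0, "y": 0, "z": -0.8, "ax": 0, "ay": 0, "az": 1, "gripper": 0.5},
    {"x": 0, "y": 0, "z": 0, "ax": 0, "ay": 0, "az": 1, "gripper": 0.5},
    {"x": 0, "y": 0, "z": 0, "ax": 0, "ay": 0, "az": 1, "gripper": 0.5},
    {"x": 0, "y": 0, "z": 0, "ax": 0, "ay": 0, "az": 1, "gripper": 0.5},
  ],
)

```text
time: 6.3
tcp_pos: [482.5, -1.7, 158.7]
ee_rot: [3.141, 0.001, 2.76]
wrist_force: [0.2, 0.1, -0.7]
opening: 42.7
gripper_force: 0.0
```

arm_command(
  motion=[
    {"x": 0, "y": 0, "z": 0, "ax": 0, "ay": 0, "az": 1, "gripper": 0.5},
    {"x": 0, "y": 0, "z": 0, "ax": 0, "ay": 0, "az": 1, "gripper": 0.5},
    {"x": 0, "y": 0, "z": 0, "ax": 0, "ay": 0, "az": 1, "gripper": 0.5},
    {"x": 0, "y": 0, "z": 0, "ax": 0, "ay": 0, "az": 1, "gripper": 0.5},
    {"x": 0, "y": 0, "z": 0, "ax": 0, "ay": 0, "az": 1, "gripper": 0.5},
    {"x": 0, "y": 0, "z": 0, "ax": 0, "ay": 0, "az": 1, "gripper": 0.5},
    {"x": 0, "y": 0, "z": 0, "ax": 0, "ay": 0, "az": 1, "gripper": 0.5},
    {"x": 0, "y": 0, "z": 0, "ax": 0, "ay": 0, "az": 1, "gripper": 0.5},
  ],
)

```text
time: 7.3
tcp_pos: [482.5, -1.7, 158.5]
ee_rot: [3.14, 0.001, 2.12]
wrist_force: [0.5, -0.5, 0.3]
opening: 42.7
gripper_force: 0.0
```

arm_command(
  motion=[
    {"x": 0, "y": 0, "z": 0, "ax": 0, "ay": 0, "az": 1, "gripper": 0.5},
    {"x": 0, "y": 0, "z": 0, "ax": 0, "ay": 0, "az": 1, "gripper": 0.5},
    {"x": 0, "y": 0, "z": 0, "ax": 0, "ay": 0, "az": 1, "gripper": 0.5},
    {"x": 0, "y": 0, "z": 0, "ax": 0, "ay": 0, "az": 1, "gripper": 0.5},
    {"x": 0, "y": 0, "z": 0, "ax": 0, "ay": 0, "az": 1, "gripper": 0.5},
    {"x": 0, "y": 0, "z": 0, "ax": 0, "ay": 0, "az": 0.6, "gripper": 0.5},
    {"x": 1, "y": 0.6, "z": 0, "ax": 0, "ay": 0, "az": 0, "gripper": 0.5},
    {"x": 1, "y": 0.6, "z": 0, "ax": 0, "ay": 0, "az": 0, "gripper": 0.5},
  ],
)

```text
time: 8.3
tcp_pos: [532.5, 104.6, 158.9]
ee_rot: [3.139, -0.0, 1.673]
wrist_force: [0.9, -1.2, 0.4]
opening: 42.5
gripper_force: 0.0
```

```bash
python3 -c "
from h import *;st()
c=camera('top');cv2.imwrite('pics/top2.png',cv2.resize(c['pixels'][150:320,220:430,::-1],None,fx=3.5,fy=3.5,interpolation=cv2.INTER_CUBIC))"
```

```text
8.3 home xy [-24.573 250.571] z 158.9337981974678 rot [ 3.139 -0.     1.673] q [ 0.194  0.173 -0.191  1.204 -0.     1.663] F [ 0.887 -1.156  0.413] op 42.54258152816058
```

View pics/top2.png

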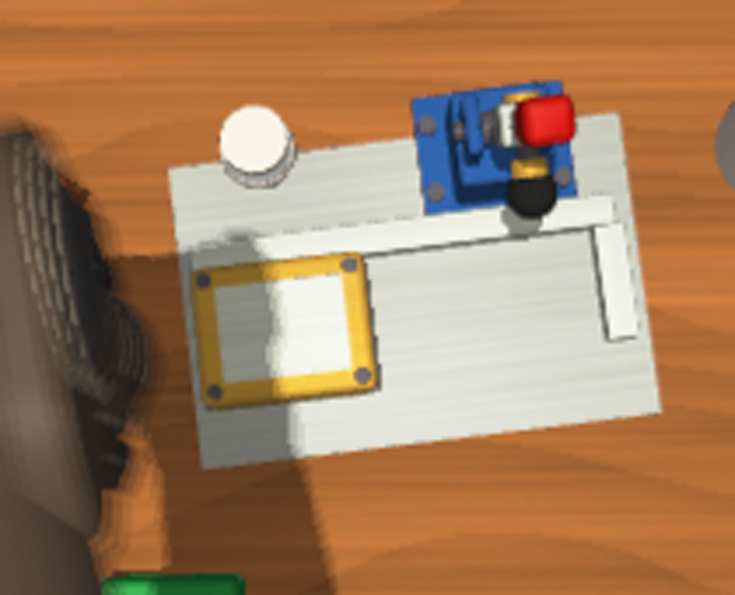

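arm_command(
  motion=[
    {"x": 0, "y": 0.36, "z": 0, "ax": 0, "ay": 0, "az": 0, "gripper": 0.5},
    {"x": 0, "y": 0, "z": 0.8, "ax": 0, "ay": 0, "az": 0, "gripper": 0.5},
    {"x": 0, "y": 0, "z": 0.8, "ax": 0, "ay": 0, "az": 0, "gripper": 0.5},
    {"x": 0, "y": 0, "z": 0.8, "ax": 0, "ay": 0, "az": 0, "gripper": 0.5},
    {"x": -0.3, "y": 0, "z": 0, "ax": 0, "ay": 0, "az": 0, "gripper": 0.5},
    {"x": -0.2, "y": 0, "z": 0, "ax": 0, "ay": 0, "az": 0, "gripper": 0.5},
    {"x": -0.1, "y": 0, "z": 0, "ax": 0, "ay": 0, "az": 0, "gripper": 0.5},
    {"x": -0.1, "y": 0, "z": 0, "ax": 0, "ay": 0, "az": 0, "gripper": 0.5},
  ],
)

```text
time: 9.35
tcp_pos: [554.6, 71.4, 40.1]
ee_rot: [3.138, -0.002, 1.675]
wrist_force: [0.3, 3.9, 1.4]
opening: 42.5
gripper_force: 0.0
```

arm_command(
  motion=[
    {"x": -0.15, "y": 0, "z": 0, "ax": 0, "ay": 0, "az": 0, "gripper": 0.5},
    {"x": -0.2, "y": 0, "z": 0, "ax": 0, "ay": 0, "az": 0, "gripper": 0.5},
    {"x": -0.2, "y": 0, "z": 0, "ax": 0, "ay": 0, "az": 0, "gripper": 0.5},
    {"x": -0.2, "y": 0, "z": 0, "ax": 0, "ay": 0, "az": 0, "gripper": 0.5},
    {"x": -0.2, "y": 0, "z": 0, "ax": 0, "ay": 0, "az": 0, "gripper": 0.5},
    {"x": -0.2, "y": 0, "z": 0, "ax": 0, "ay": 0, "az": 0, "gripper": 0.5},
    {"x": -0.1, "y": 0, "z": 0, "ax": 0, "ay": 0, "az": 0, "gripper": 0.5},
    {"x": -0.05, "y": 0, "z": 0, "ax": 0, "ay": 0, "az": 0, "gripper": 0.5},
  ],
)

```text
time: 10.35
tcp_pos: [560.2, 6.1, 38.3]
ee_rot: [-3.142, -0.0, 1.674]
wrist_force: [-0.9, 5.1, 2.6]
opening: 42.6
gripper_force: 0.0
```

```bash
python3 -c "
from h import *;st()
c=camera('top');cv2.imwrite('pics/top3.png',cv2.resize(c['pixels'][150:320,220:430,::-1],None,fx=3.5,fy=3.5,interpolation=cv2.INTER_CUBIC))"
```

```text
10.35 home xy [ -7.387 149.677] z 38.289789391696594 rot [-3.142 -0.     1.674] q [ 0.011  0.277 -0.336  0.957  0.     1.478] F [-0.927  5.093  2.589] op 42.639958208037285
```

arm_command(
  motion=[
    {"x": -0.15, "y": 0, "z": 0, "ax": 0, "ay": 0, "az": 0, "gripper": 0.5},
    {"x": -0.2, "y": 0, "z": 0, "ax": 0, "ay": 0, "az": 0, "gripper": 0.5},
    {"x": -0.2, "y": 0, "z": 0, "ax": 0, "ay": 0, "az": 0, "gripper": 0.5},
    {"x": -0.2, "y": 0, "z": 0, "ax": 0, "ay": 0, "az": 0, "gripper": 0.5},
    {"x": -0.2, "y": 0, "z": 0, "ax": 0, "ay": 0, "az": 0, "gripper": 0.5},
    {"x": -0.2, "y": 0, "z": 0, "ax": 0, "ay": 0, "az": 0, "gripper": 0.5},
    {"x": -0.1, "y": 0, "z": 0, "ax": 0, "ay": 0, "az": 0, "gripper": 0.5},
    {"x": -0.05, "y": 0, "z": 0, "ax": 0, "ay": 0, "az": 0, "gripper": 0.5},
  ],
)

```text
time: 11.4
tcp_pos: [566.9, -58.6, 38.3]
ee_rot: [-3.142, -0.0, 1.674]
wrist_force: [-1.8, 4.3, 2.0]
opening: 42.5
gripper_force: 0.0
```

arm_command(
  motion=[
    {"x": -0.05, "y": 0, "z": 0, "ax": 0, "ay": 0, "az": 0, "gripper": 0.5},
    {"x": -0.05, "y": 0, "z": 0, "ax": 0, "ay": 0, "az": 0, "gripper": 0.5},
    {"x": -0.05, "y": 0, "z": 0, "ax": 0, "ay": 0, "az": 0, "gripper": 0.5},
    {"x": -0.04, "y": 0, "z": 0, "ax": 0, "ay": 0, "az": 0, "gripper": 0.5},
    {"x": -0.02, "y": 0, "z": 0, "ax": 0, "ay": 0, "az": 0, "gripper": 0.5},
    {"x": 0, "y": 0, "z": 0, "ax": 0, "ay": 0, "az": 0, "gripper": 0.5},
    {"x": 0, "y": 0, "z": 0, "ax": 0, "ay": 0, "az": 0, "gripper": 0.5},
    {"x": 0, "y": 0, "z": 0, "ax": 0, "ay": 0, "az": 0, "gripper": 0.5},
  ],
)

```text
time: 12.4
tcp_pos: [568.0, -68.9, 38.3]
ee_rot: [-3.142, 0.001, 1.675]
wrist_force: [-0.3, 3.4, 0.2]
opening: 42.7
gripper_force: 0.0
```

```bash
python3 -c "
from h import *;st()"
```

```text
12.4 home xy [-7.463 74.291] z 38.283732524601575 rot [-3.142  0.001  1.675] q [-0.12   0.298 -0.308  0.965 -0.     1.346] F [-0.329  3.416  0.201] op 42.67180894434707
```

Roughly 5 mm to go.

arm_command(
  motion=[
    {"x": -0.03, "y": 0, "z": 0, "ax": 0, "ay": 0, "az": 0, "gripper": 0.5},
    {"x": -0.03, "y": 0, "z": 0, "ax": 0, "ay": 0, "az": 0, "gripper": 0.5},
    {"x": -0.03, "y": 0, "z": 0, "ax": 0, "ay": 0, "az": 0, "gripper": 0.5},
    {"x": -0.02, "y": 0, "z": 0, "ax": 0, "ay": 0, "az": 0, "gripper": 0.5},
    {"x": -0.02, "y": 0, "z": 0, "ax": 0, "ay": 0, "az": 0, "gripper": 0.5},
    {"x": 0, "y": 0, "z": 0, "ax": 0, "ay": 0, "az": 0, "gripper": 0.5},
    {"x": 0, "y": 0, "z": 0, "ax": 0, "ay": 0, "az": 0, "gripper": 0.5},
    {"x": 0, "y": 0, "z": 0, "ax": 0, "ay": 0, "az": 0, "gripper": 0.5},
  ],
)

```text
time: 13.4
tcp_pos: [568.3, -73.9, 38.3]
ee_rot: [-3.141, -0.003, 1.676]
wrist_force: [-1.9, 9.4, 2.6]
opening: 42.6
gripper_force: 0.0
```

arm_command(
  motion=[
    {"x": -0.02, "y": 0, "z": 0, "ax": 0, "ay": 0, "az": 0, "gripper": 0.5},
    {"x": -0.02, "y": 0, "z": 0, "ax": 0, "ay": 0, "az": 0, "gripper": 0.5},
    {"x": 0, "y": 0, "z": 0, "ax": 0, "ay": 0, "az": 0, "gripper": 0.5},
    {"x": 0, "y": 0, "z": 0, "ax": 0, "ay": 0, "az": 0, "gripper": 0.5},
    {"x": 0, "y": 0, "z": 0, "ax": 0, "ay": 0, "az": 0, "gripper": 0.5},
    {"x": 0, "y": 0, "z": 0, "ax": 0, "ay": 0, "az": 0, "gripper": 0.5},
    {"x": 0, "y": 0, "z": 0, "ax": 0, "ay": 0, "az": 0, "gripper": 0.5},
    {"x": 0, "y": 0, "z": 0, "ax": 0, "ay": 0, "az": 0, "gripper": 0.5},
  ],
)

```text
time: 14.4
tcp_pos: [568.0, -74.1, 38.3]
ee_rot: [-3.141, -0.006, 1.678]
wrist_force: [-4.5, 15.9, 4.8]
opening: 42.9
gripper_force: 0.0
```

```bash
python3 -c "
from h import *;st()
c=camera('top');cv2.imwrite('pics/top4.png',cv2.resize(c['pixels'][150:320,240:430,::-1],None,fx=3.5,fy=3.5,interpolation=cv2.INTER_CUBIC))
c=camera('scene');cv2.imwrite('pics/scene4.png',cv2.resize(c['pixels'][180:370,170:420,::-1],None,fx=3.15,fy=3.15,interpolation=cv2.INTER_CUBIC))"
```

```text
14.4 home xy [-8.037 69.111] z 38.303666191727984 rot [-3.141 -0.006  1.678] q [-0.133  0.3   -0.305  0.968  0.006  1.331] F [-4.459 15.895  4.774] op 42.9256035467529
```

View pics/scene4.png

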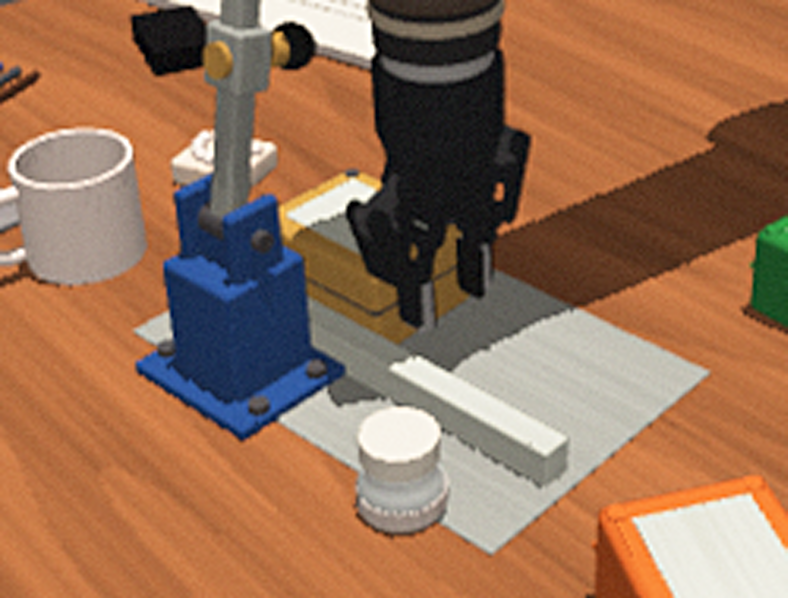

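arm_command(
  motion=[
    {"x": 0.5, "y": 0, "z": 0, "ax": 0, "ay": 0, "az": 0, "gripper": 0.5},
    {"x": 0.3, "y": 0, "z": -0.9, "ax": 0, "ay": 0, "az": 0, "gripper": 0},
    {"x": 0, "y": 0, "z": -0.95, "ax": 0, "ay": 0, "az": 0, "gripper": 0},
    {"x": 0, "y": 0, "z": -0.95, "ax": 0, "ay": 0, "az": 0, "gripper": 0},
    {"x": 0, "y": 0, "z": -0.95, "ax": 0, "ay": 0, "az": 0, "gripper": 0},
    {"x": 0, "y": 0, "z": -0.95, "ax": 0, "ay": 0, "az": 0, "gripper": 0},
    {"x": 0, "y": 0, "z": -0.95, "ax": 0, "ay": 0, "az": 0, "gripper": 0},
    {"x": 0, "y": 0, "z": -0.95, "ax": 0, "ay": 0, "az": 0, "gripper": 0},
  ],
)

```text
time: 15.5
tcp_pos: [564.6, -38.4, 369.9]
ee_rot: [3.141, 0.002, 1.674]
wrist_force: [0.8, -0.1, 0.0]
opening: 0.0
gripper_force: 0.0
```

Run:
```python
from h import *
st()
c=camera('top');s=camera('scene')
a=cv2.resize(c['pixels'][160:290,290:420,::-1],None,fx=3,fy=3,interpolation=cv2.INTER_CUBIC)
b=cv2.resize(s['pixels'][120:320,200:400,::-1],(390,390),interpolation=cv2.INTER_CUBIC)
cv2.imwrite('pics/both5.png',np.hstack([a,b]))
```

```text
15.5 home xy [ -7.66  104.937] z 369.867486052454 rot [3.141 0.002 1.674] q [-0.067  0.241  0.358  1.687 -0.002  1.401] F [ 0.771 -0.079  0.001] op 0.0005315152840660085
```

View pics/both5.png

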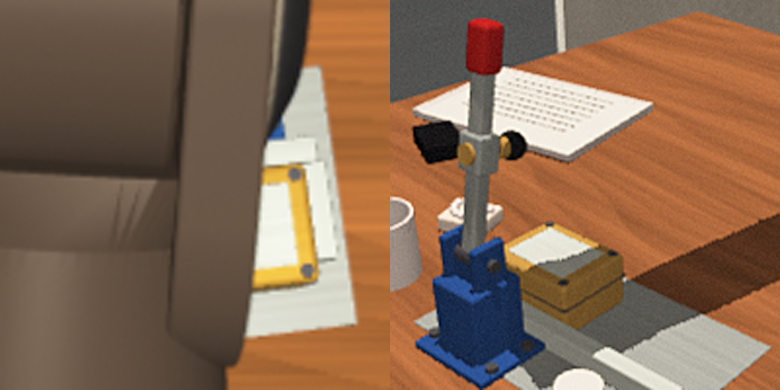

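arm_command(
  motion=[
    {"x": -0.7, "y": 0.77, "z": 0, "ax": 0, "ay": 0, "az": 0, "gripper": 0},
    {"x": -0.7, "y": 0.77, "z": 0, "ax": 0, "ay": 0, "az": 0, "gripper": 0},
    {"x": -0.7, "y": 0.77, "z": 0, "ax": 0, "ay": 0, "az": 0, "gripper": 0},
    {"x": 0, "y": 0, "z": 0, "ax": 0, "ay": 0, "az": 0, "gripper": 0},
    {"x": 0, "y": 0, "z": 0, "ax": 0, "ay": 0, "az": 0, "gripper": 0},
    {"x": 0, "y": 0, "z": 0.42, "ax": 0, "ay": 0, "az": 0, "gripper": 0},
    {"x": 0, "y": 0, "z": 0.42, "ax": 0, "ay": 0, "az": 0, "gripper": 0},
    {"x": 0, "y": 0, "z": 0.42, "ax": 0, "ay": 0, "az": 0, "gripper": 0},
  ],
)

```text
time: 16.6
tcp_pos: [688.7, -128.9, 307.3]
ee_rot: [3.139, 0.001, 1.676]
wrist_force: [-0.2, 0.9, 0.1]
opening: 0.0
gripper_force: 0.0
```

Run:
```python
from h import *
st();s=camera('scene')
for p in[(549,224),(613,254),(567,291)]:print(hm(plane(s,((p[0]-390)/1.95+200,p[1]/1.95+120),60)))
cv2.imwrite('pics/scene6.png',cv2.resize(s['pixels'][60:330,180:450,::-1],None,fx=2.2,fy=2.2))
# arc: contact corner on grip upper face at s=197; TCP = corner + (14.5 , +22)
for a in np.arange(1.4,-0.01,-0.1):
    x=100-197*np.cos(a)+12*np.sin(a);z=105+197*np.sin(a)+12*np.cos(a);print(round(a,2),round(x+14.5,1),round(z+22,1))
```

```text
16.6 home xy [106.317   1.985] z 307.2636059227466 rot [3.139 0.001 1.676] q [-0.185  0.506  0.597  1.659 -0.001  1.281] F [-0.195  0.896  0.072] op 0.04979549006522204
[-35.963 -43.623]
[-36.309  49.497]
[40.926 61.777]
1.4 92.8 323.2
1.3 73.4 320.0
1.2 54.3 315.0
1.1 35.8 308.0
1.0 18.2 299.3
0.9 1.4 288.8
0.8 -14.1 276.7
0.7 -28.4 263.1
0.6 -41.3 248.1
0.5 -52.6 232.0
0.4 -62.3 214.8
0.3 -70.2 196.7
0.2 -76.2 177.9
0.1 -80.3 158.6
-0.0 -82.5 139.0
```

View pics/scene6.png

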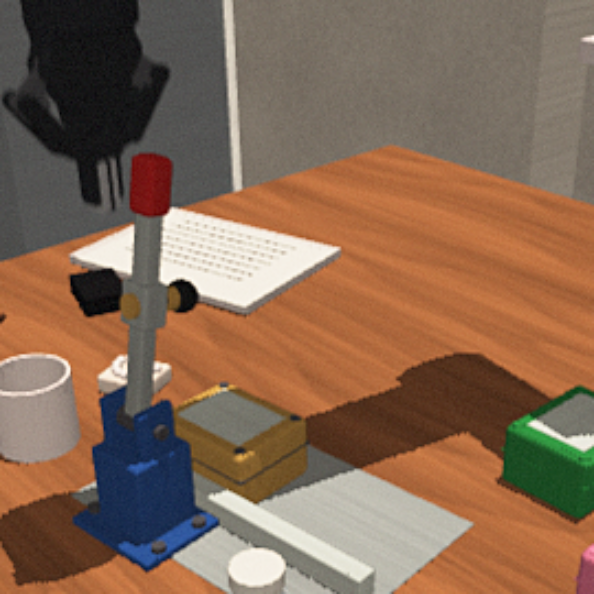

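arm_command(
  motion=[
    {"x": -0.03, "y": -0.2, "z": -0.32, "ax": 0, "ay": 0, "az": 0, "gripper": 0},
    {"x": 0, "y": -0.46, "z": 0.06, "ax": 0, "ay": 0, "az": 0, "gripper": 0},
    {"x": 0, "y": -0.38, "z": 0.1, "ax": 0, "ay": 0, "az": 0, "gripper": 0},
    {"x": 0, "y": -0.37, "z": 0.14, "ax": 0, "ay": 0, "az": 0, "gripper": 0},
    {"x": 0, "y": -0.35, "z": 0.17, "ax": 0, "ay": 0, "az": 0, "gripper": 0},
    {"x": 0, "y": -0.34, "z": 0.21, "ax": 0, "ay": 0, "az": 0, "gripper": 0},
    {"x": 0, "y": -0.31, "z": 0.24, "ax": 0, "ay": 0, "az": 0, "gripper": 0},
    {"x": 0, "y": 0, "z": 0, "ax": 0, "ay": 0, "az": 0, "gripper": 0},
  ],
)

```text
time: 17.65
tcp_pos: [569.7, -143.9, 279.0]
ee_rot: [3.138, 0.002, 1.674]
wrist_force: [-0.3, 0.4, 0.2]
opening: 0.0
gripper_force: 0.0
```

Run:
```python
from h import *
st();s=camera('scene')
cv2.imwrite('pics/scene7.png',cv2.resize(s['pixels'][60:330,180:450,::-1],None,fx=2.2,fy=2.2))
```

```text
17.65 home xy [-13.648  -0.455] z 279.03688460610465 rot [3.138 0.002 1.674] q [-0.247  0.246  0.162  1.483 -0.     1.22 ] F [-0.314  0.356  0.248] op 0.01602051361604646
```

View pics/scene7.png

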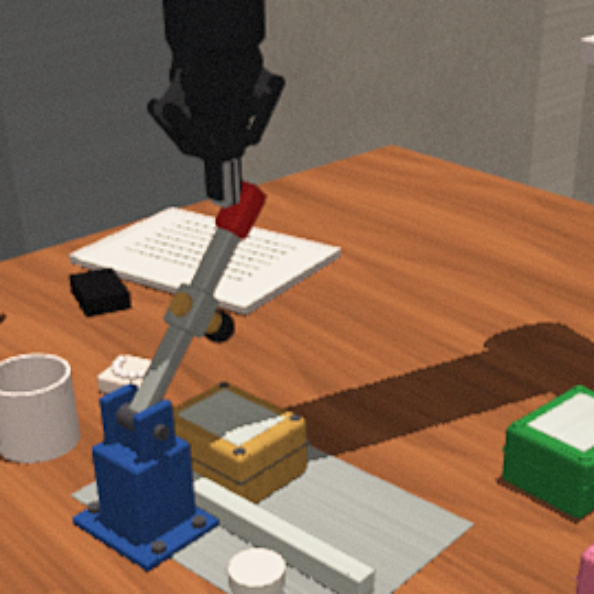

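arm_command(
  motion=[
    {"x": 0, "y": -0.29, "z": 0.31, "ax": 0, "ay": 0, "az": 0, "gripper": 0},
    {"x": 0, "y": -0.26, "z": 0.3, "ax": 0, "ay": 0, "az": 0, "gripper": 0},
    {"x": 0, "y": -0.23, "z": 0.32, "ax": 0, "ay": 0, "az": 0, "gripper": 0},
    {"x": 0, "y": -0.19, "z": 0.34, "ax": 0, "ay": 0, "az": 0, "gripper": 0},
    {"x": 0, "y": -0.16, "z": 0.36, "ax": 0, "ay": 0, "az": 0, "gripper": 0},
    {"x": 0, "y": -0.12, "z": 0.38, "ax": 0, "ay": 0, "az": 0, "gripper": 0},
    {"x": 0, "y": -0.06, "z": 0.2, "ax": 0, "ay": 0, "az": 0, "gripper": 0},
    {"x": 0, "y": 0, "z": 0, "ax": 0, "ay": 0, "az": 0, "gripper": 0},
  ],
)

```text
time: 18.7
tcp_pos: [506.1, -150.6, 165.4]
ee_rot: [3.141, 0.0, 1.675]
wrist_force: [-0.2, 0.0, 0.4]
opening: -0.1
gripper_force: 0.0
```

```bash
python3 -c "
from h import *;st()"
```

```text
18.7 home xy [-77.621  -0.476] z 165.40592421148136 rot [3.141 0.    1.675] q [-0.289  0.145 -0.21   1.215  0.     1.177] F [-0.207  0.034  0.419] op -0.10494831337041317
```

arm_command(
  motion=[
    {"x": 0, "y": -0.01, "z": 0.04, "ax": 0, "ay": 0, "az": 0, "gripper": 0},
    {"x": 0, "y": -0.01, "z": 0.04, "ax": 0, "ay": 0, "az": 0, "gripper": 0},
    {"x": 0, "y": -0.01, "z": 0.03, "ax": 0, "ay": 0, "az": 0, "gripper": 0},
    {"x": 0, "y": -0.01, "z": 0.03, "ax": 0, "ay": 0, "az": 0, "gripper": 0},
    {"x": 0, "y": 0, "z": 0.03, "ax": 0, "ay": 0, "az": 0, "gripper": 0},
    {"x": 0, "y": 0, "z": 0.03, "ax": 0, "ay": 0, "az": 0, "gripper": 0},
    {"x": 0, "y": 0, "z": 0.02, "ax": 0, "ay": 0, "az": 0, "gripper": 0},
    {"x": 0, "y": 0, "z": 0.02, "ax": 0, "ay": 0, "az": 0, "gripper": 0},
  ],
)

```text
time: 19.7
tcp_pos: [504.1, -150.8, 153.9]
ee_rot: [3.141, 0.0, 1.675]
wrist_force: [-1.5, -0.3, 4.7]
opening: -0.2
gripper_force: 2.7
```

arm_command(
  motion=[
    {"x": 0, "y": 0, "z": 0.02, "ax": 0, "ay": 0, "az": 0, "gripper": 0},
    {"x": 0, "y": 0, "z": 0.02, "ax": 0, "ay": 0, "az": 0, "gripper": 0},
    {"x": 0, "y": 0, "z": 0.02, "ax": 0, "ay": 0, "az": 0, "gripper": 0},
    {"x": 0, "y": 0, "z": 0.02, "ax": 0, "ay": 0, "az": 0, "gripper": 0},
    {"x": 0, "y": 0, "z": 0.02, "ax": 0, "ay": 0, "az": 0, "gripper": 0},
    {"x": 0, "y": 0, "z": 0.02, "ax": 0, "ay": 0, "az": 0, "gripper": 0},
    {"x": 0, "y": 0, "z": 0, "ax": 0, "ay": 0, "az": 0, "gripper": 0},
    {"x": 0, "y": 0, "z": 0, "ax": 0, "ay": 0, "az": 0, "gripper": 0},
  ],
)

```text
time: 20.7
tcp_pos: [503.4, -150.9, 148.0]
ee_rot: [-3.141, 0.0, 1.675]
wrist_force: [-2.5, -0.3, 8.4]
opening: 0.3
gripper_force: 3.9
```

arm_command(
  motion=[
    {"x": 0, "y": 0, "z": 0.02, "ax": 0, "ay": 0, "az": 0, "gripper": 0},
    {"x": 0, "y": 0, "z": 0.02, "ax": 0, "ay": 0, "az": 0, "gripper": 0},
    {"x": 0, "y": 0, "z": 0.02, "ax": 0, "ay": 0, "az": 0, "gripper": 0},
    {"x": 0, "y": 0, "z": 0.02, "ax": 0, "ay": 0, "az": 0, "gripper": 0},
    {"x": 0, "y": 0, "z": 0, "ax": 0, "ay": 0, "az": 0, "gripper": 0},
    {"x": 0, "y": 0, "z": 0, "ax": 0, "ay": 0, "az": 0, "gripper": 0},
    {"x": 0, "y": 0, "z": 0, "ax": 0, "ay": 0, "az": 0, "gripper": 0},
    {"x": 0, "y": 0, "z": 0, "ax": 0, "ay": 0, "az": 0, "gripper": 0},
  ],
)

```text
time: 21.7
tcp_pos: [503.1, -150.9, 144.0]
ee_rot: [-3.141, 0.001, 1.675]
wrist_force: [-5.3, -0.3, 8.5]
opening: 0.4
gripper_force: 4.4
```

arm_command(
  motion=[
    {"x": 0, "y": 0, "z": 0.02, "ax": 0, "ay": 0, "az": 0, "gripper": 0},
    {"x": 0, "y": 0, "z": 0.02, "ax": 0, "ay": 0, "az": 0, "gripper": 0},
    {"x": 0, "y": 0, "z": 0, "ax": 0, "ay": 0, "az": 0, "gripper": 0},
    {"x": 0, "y": 0, "z": 0, "ax": 0, "ay": 0, "az": 0, "gripper": 0},
    {"x": 0, "y": 0, "z": 0, "ax": 0, "ay": 0, "az": 0, "gripper": 0},
    {"x": 0, "y": 0, "z": 0, "ax": 0, "ay": 0, "az": 0, "gripper": 0},
    {"x": 0, "y": 0, "z": 0, "ax": 0, "ay": 0, "az": 0, "gripper": 0},
    {"x": 0, "y": 0, "z": 0, "ax": 0, "ay": 0, "az": 0, "gripper": 0},
  ],
)

```text
time: 22.7
tcp_pos: [502.9, -150.9, 142.0]
ee_rot: [-3.14, 0.001, 1.675]
wrist_force: [-5.7, 0.1, 9.8]
opening: 0.3
gripper_force: 4.7
```

arm_command(
  motion=[
    {"x": 0, "y": 0, "z": 0.02, "ax": 0, "ay": 0, "az": 0, "gripper": 0},
    {"x": 0, "y": 0, "z": 0.02, "ax": 0, "ay": 0, "az": 0, "gripper": 0},
    {"x": 0, "y": 0, "z": 0.02, "ax": 0, "ay": 0, "az": 0, "gripper": 0},
    {"x": 0, "y": 0, "z": 0, "ax": 0, "ay": 0, "az": 0, "gripper": 0},
    {"x": 0, "y": 0, "z": 0, "ax": 0, "ay": 0, "az": 0, "gripper": 0},
    {"x": 0, "y": 0, "z": 0, "ax": 0, "ay": 0, "az": 0, "gripper": 0},
    {"x": 0, "y": 0, "z": 0, "ax": 0, "ay": 0, "az": 0, "gripper": 0},
    {"x": 0, "y": 0, "z": 0, "ax": 0, "ay": 0, "az": 0, "gripper": 0},
  ],
)

```text
time: 23.7
tcp_pos: [502.8, -150.9, 139.1]
ee_rot: [-3.14, 0.001, 1.675]
wrist_force: [-6.7, -1.4, 9.9]
opening: 0.0
gripper_force: 5.1
```

arm_command(
  motion=[
    {"x": 0, "y": 0, "z": 0.02, "ax": 0, "ay": 0, "az": 0, "gripper": 0},
    {"x": 0, "y": 0, "z": 0.02, "ax": 0, "ay": 0, "az": 0, "gripper": 0},
    {"x": 0, "y": 0, "z": 0, "ax": 0, "ay": 0, "az": 0, "gripper": 0},
    {"x": 0, "y": 0, "z": 0, "ax": 0, "ay": 0, "az": 0, "gripper": 0},
    {"x": 0, "y": 0, "z": 0, "ax": 0, "ay": 0, "az": 0, "gripper": 0},
    {"x": 0, "y": 0, "z": 0, "ax": 0, "ay": 0, "az": 0, "gripper": 0},
    {"x": 0, "y": 0, "z": 0, "ax": 0, "ay": 0, "az": 0, "gripper": 0},
    {"x": 0, "y": 0, "z": 0, "ax": 0, "ay": 0, "az": 0, "gripper": 0},
  ],
)

```text
time: 24.7
tcp_pos: [502.8, -151.0, 137.5]
ee_rot: [-3.14, 0.001, 1.675]
wrist_force: [-8.2, 0.6, 12.6]
opening: -0.4
gripper_force: 6.6
```

arm_command(
  motion=[
    {"x": 0, "y": 0, "z": 0.02, "ax": 0, "ay": 0, "az": 0, "gripper": 0},
    {"x": 0, "y": 0, "z": 0, "ax": 0, "ay": 0, "az": 0, "gripper": 0},
    {"x": 0, "y": 0, "z": 0, "ax": 0, "ay": 0, "az": 0, "gripper": 0},
    {"x": 0, "y": 0, "z": 0, "ax": 0, "ay": 0, "az": 0, "gripper": 0},
    {"x": 0, "y": 0, "z": 0, "ax": 0, "ay": 0, "az": 0, "gripper": 0},
    {"x": 0, "y": 0, "z": 0, "ax": 0, "ay": 0, "az": 0, "gripper": 0},
    {"x": 0, "y": 0, "z": 0, "ax": 0, "ay": 0, "az": 0, "gripper": 0},
    {"x": 0, "y": 0, "z": 0, "ax": 0, "ay": 0, "az": 0, "gripper": 0},
  ],
)

```text
time: 25.7
tcp_pos: [502.8, -151.0, 137.2]
ee_rot: [-3.141, 0.001, 1.675]
wrist_force: [-9.6, -0.3, 17.1]
opening: 0.1
gripper_force: 8.9
```

arm_command(
  motion=[
    {"x": 0, "y": 0, "z": 0, "ax": 0, "ay": 0, "az": 0, "gripper": 0},
    {"x": 0, "y": 0, "z": -0.02, "ax": 0, "ay": 0, "az": 0, "gripper": 0},
    {"x": 0, "y": 0, "z": -0.02, "ax": 0, "ay": 0, "az": 0, "gripper": 0},
    {"x": 0, "y": 0, "z": -0.05, "ax": 0, "ay": 0, "az": 0, "gripper": 0},
    {"x": 0, "y": 0, "z": -0.2, "ax": 0, "ay": 0, "az": 0, "gripper": 0},
    {"x": 0, "y": 0, "z": -0.6, "ax": 0, "ay": 0, "az": 0, "gripper": 0},
    {"x": 0, "y": 0, "z": -0.8, "ax": 0, "ay": 0, "az": 0, "gripper": 0},
    {"x": 0, "y": -0.6, "z": -0.6, "ax": 0, "ay": 0, "az": 0, "gripper": 0},
  ],
)

```text
time: 26.7
tcp_pos: [475.0, -153.9, 251.0]
ee_rot: [3.14, 0.0, 1.676]
wrist_force: [-0.4, -0.6, -0.3]
opening: -0.1
gripper_force: 0.0
```

arm_command(
  motion=[
    {"x": 0.8, "y": -0.8, "z": 0, "ax": 0, "ay": 0, "az": 0, "gripper": 0},
    {"x": 0.8, "y": -0.8, "z": 0, "ax": 0, "ay": 0, "az": 0, "gripper": 0},
    {"x": 0.8, "y": -0.8, "z": 0, "ax": 0, "ay": 0, "az": 0, "gripper": 0},
    {"x": 0.8, "y": -0.8, "z": 0, "ax": 0, "ay": 0, "az": 0, "gripper": 0},
    {"x": 0.8, "y": 0, "z": 0, "ax": 0, "ay": 0, "az": 0, "gripper": 0},
    {"x": 0.8, "y": 0, "z": 0, "ax": 0, "ay": 0, "az": 0, "gripper": 0},
    {"x": 0, "y": 0, "z": 0, "ax": 0, "ay": 0, "az": 0, "gripper": 0},
    {"x": 0, "y": 0, "z": 0, "ax": 0, "ay": 0, "az": 0, "gripper": 0},
  ],
)

```text
time: 27.7
tcp_pos: [289.9, 68.1, 249.7]
ee_rot: [3.141, 0.0, 1.676]
wrist_force: [1.0, 0.7, -0.0]
opening: 0.0
gripper_force: 0.0
```

Run:
```python
from h import *
st();T=camera("top");S=camera("scene");R=[]
for c,lo in((T,150),(S,110)):
    r=c["pixels"].astype(int);m=((r[...,0]>lo)&(r[...,1]<60)&(r[...,2]<60)).astype(np.uint8)
    n,l,s,ce=cv2.connectedComponentsWithStats(m);i=1+s[1:,4].argmax();R.append(ce[i]);print(ce[i],s[i])
X,e=tri(T,R[0],S,R[1]);print("red",hm(X),X[2],e)
# brass mask in the top view
h=cv2.cvtColor(T["pixels"],cv2.COLOR_RGB2HSV);m=cv2.inRange(h,(18,130,60),(30,255,255));m[:180]=0;m[280:]=0;m[:,:300]=0;m[:,410:]=0
m=cv2.morphologyEx(m,cv2.MORPH_OPEN,np.ones((2,2)))
p=cv2.findNonZero(m);b=cv2.boxPoints(cv2.minAreaRect(p));q=np.array([hm(plane(T,x,58)) for x in b]);print(q,q.mean(0))
```

```text
27.7 home xy [-269.706  239.705] z 249.68094859915533 rot [3.141 0.    1.676] q [ 0.231 -0.307 -0.435  1.442 -0.     1.697] F [ 0.958  0.669 -0.046] op 0.0021257119378870763
[376.793 276.743] [370 266  14  22 241]
[372.698 384.476] [359 346  30  77 675]
red [-128.373   32.48 ] -371.4469186695784 91.82040608986195
[[ 38.267  54.479]
 [ 39.144 -54.933]
 [-47.771 -54.286]
 [-48.752  54.195]] [-4.778 -0.136]
```

Run:
```python
from h import *
T=camera("top");S=camera("scene")
def brass(px,x0,x1):
    h=cv2.cvtColor(px,cv2.COLOR_RGB2HSV);m=cv2.inRange(h,(18,130,60),(30,255,255));m[:180]=0;m[282:]=0;m[:,:x0]=0;m[:,x1:]=0
    m=cv2.morphologyEx(m,cv2.MORPH_OPEN,np.ones((2,2)))
    b=cv2.boxPoints(cv2.minAreaRect(cv2.findNonZero(m)));return np.array([plane(T,x,58)[:2] for x in b])
a=brass(cv2.imread("pics/top0.png")[:,:,::-1].copy(),270,335);print("start: mask centre",a.mean(0),"bolts [539.3 3.6]")
b=brass(T["pixels"],300,410);print("now",b.mean(0),hm(b.mean(0)))
# dark bolts on the flask's top, both views
for n,c in(("top",T),("scene",S)):
    Ei=np.linalg.inv(c["extrinsics"]);g=cv2.cvtColor(c["pixels"],cv2.COLOR_RGB2GRAY)
    for x,y in((35,46),(35,-46),(-35,46),(-35,-46)):
        w=np.append(H+x*XH+y*YH,[60,1]);p=c["mtx"]@(Ei@w)[:3];u,v=(p[:2]/p[2]).round().astype(int)
        k=g[v-6:v+7,u-6:u+7].astype(float);wt=np.clip(np.percentile(k,12)-k,0,None);yy,xx=np.mgrid[-6:7,-6:7]
        q=(u+(wt*xx).sum()/wt.sum(),v+(wt*yy).sum()/wt.sum());print(n,(x,y),hm(plane(c,q,60)))
Rr=[]
for c,lo,(x0,x1,y0,y1) in((T,150,(330,420,200,320)),(S,110,(200,350,150,300))):
    r=c["pixels"].astype(int);m=(r[...,0]>lo)&(r[...,1]<60)&(r[...,2]<60);k=np.zeros_like(m);k[y0:y1,x0:x1]=m[y0:y1,x0:x1]
    ys,xs=np.nonzero(k);Rr.append((xs.mean(),ys.mean()))
X,e=tri(T,Rr[0],S,Rr[1]);print("red",hm(X),X[2],e)
```

```text
start: mask centre [536.699   0.789] bolts [539.3 3.6]
now [ 578.462 -142.636] [-4.778 -0.136]
top (35, 46) [30.708 52.243]
top (35, -46) [ 34.803 -44.184]
top (-35, 46) [-41.284  49.446]
top (-35, -46) [-41.236 -40.218]
scene (35, 46) [35.336 48.042]
scene (35, -46) [ 41.718 -37.801]
scene (-35, 46) [-32.446  59.227]
scene (-35, -46) [-22.231 -26.702]
red [-91.827   0.372] 107.13605296334438 0.95612899815246
```

```bash
python3 -c "
from station import *;print(finish_job())"
```

```text
the job is handed in; nothing more can be done
None
```

I slid the brass flask into the corner against the fence and stop, then swung the lever down until its foot went solid on the flask (about 17 N at the wrist). I released it still level, and handed the job in at about 28 s. I had no direct reading of the foot force, and no verdict came back.

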